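# Unsnap the battery cover of a circuit trainer and take out the spent battery

### The job

The trainer's battery is flat: unsnap the battery cover by squeezing it across, orange tab against the opposite wall, just firmly enough to free the tab, and while it stays squeezed tip the tab end up, draw the lugs at the far end out from under the rim and lift the cover off without shoving or wrenching it. Set the cover down, right way up and not dropped, in the large compartment of the green parts tray, then take the spent blue battery out of the bay and lay it flat beside the cover, not dropped either, leaving everything else where it is.

Things in the scene. Friction and masses are not known exactly. Their poses are not given: they have to be found in the camera images.
- trainer: Circuit trainer fixed to the table: grey case 200 (x) x 280 (y) x 70 mm high with a flat white panel on top; sockets and knobs on it up to 14 mm high. Origin: centre of the underside. The battery bay is at x -40, y -70 mm of it; the tab side of the bay looks to its -x, roughly to the robot.
- bay (a point): Middle of the battery bay, on the panel (70 mm above the table). Axes as the trainer's. Round the cover runs a dark rim 10 mm high: its outside x -39 to +40, y +-46. Else the panel is clear from x -60 to +80, y +-70. Inside, a cradle 14 mm high carries the battery, with corner posts 22 mm high at x +-14 to 16, y +-20 to 27 (the cover can be drawn 7 mm to -x before its back wall meets them).
- cover_mid (a point): Centre, half-way up, of the loose dark grey battery cover: hollow cap 52 (x) x 74 (y) x 40 mm high, wall 2, 45 to 75 g; foot on the panel. Axes as the bay's: tab at -x, plain back wall at x +26. Two lugs 3 mm thick at the foot of the back wall reach to x +32.5, 4 mm under the rim. It comes off by tipping the tab end up about 0.25 rad round the lugs, drawing it 5 to 7 mm level to -x, then up.
- tab_pad (a point): Ridge of the tab's thumb pad, where to press: x -32.5, y 0 of the cover, 16 mm above the panel, 58.5 mm from the face of the back wall. The tab is a springy orange tongue 24 mm wide in the -x wall, rooted 37 mm up (an orange strip on the cover's top edge shows where), pad 20 mm wide, 12 to 25 mm up. A barb at its foot, 33 mm below the root, is held 4.5 mm under the rim, 1 mm play.
- tab (a joint): Angle of the tab: 0 at rest, grows as it is pressed towards the cover's +x. The barb is clear of the rim from 0.17; stop at 0.24 (pad 5 mm in). At the pad it takes about 2 N to start, 8.5 N at 0.17, 11 N at the stop. Over 20 N on the tab cracks it; over 10 N between cover and trainer strains the lugs, as when the squeeze is off centre: the cover has only 1 mm play to -x.
- cell_mid (a point): Centre of the spent blue block battery, 26 (x) x 48 (y) x 17 mm (z), about 46 g, under the cover at first: its underside is 14 mm above the panel, its axes as the bay's. It lifts straight up, 1 mm play to the corner posts; its long sides are free between the posts.
- tray_bed (a point): Middle of the floor (4 mm above the table) of the large compartment of the green parts tray, fixed to the table. Compartment 177 (x) x 182 mm (y) inside; outer walls 22 mm and the divider at its +x end 19 mm above the table. The cover and the battery both go here, on the floor. Tray outside: x -92 to +157, y +-95 mm of this point.
- link_red: Red shorting link with two pins, 14 x 30 x 11 mm, lying in the small compartment of the tray. Leave it.
- link_black: Black shorting link, same size, in the small compartment of the tray. Leave it.
- spare_cell: Fresh yellow block battery 26 x 48 x 17 mm on the table, origin under its centre. Leave it.
- multimeter: Yellow hand multimeter 145 x 75 x 36 mm. Leave it.
- clear_box: Clear lidded box 176 x 126 x 71 mm with plugs in it. Leave it.
- sign: Clear tent-shaped sign holder with a blank card, 160 mm wide (y), 80 mm high. Leave it.
- screwdriver: Screwdriver, 160 mm, red handle. Leave it.
- weight: Brass laboratory weight, 38 mm across, 50 mm high. Leave it.

How it is judged:
On the way, in this order (a step that is already met when the one before it is completed fails the run):
1. the tab is pressed in, clear of the rim, with the cover still in its place (value of joint tab above 0.14 rad and distance between cover_mid and bay below 0.03 m), for 0.1 s.
2. the cover is lifted off, clear above the bay (z of cover_mid in the frame of bay above 0.055 m), for 0.1 s.
3. the cover stands in the large compartment of the tray, right way up and let go (x of cover_mid in the frame of tray_bed between -0.07 and 0.07 m and y of cover_mid in the frame of tray_bed between -0.07 and 0.07 m and z of cover_mid in the frame of tray_bed between 0.015 and 0.025 m and angle between cover_mid's own z axis and vertical below 0.12 rad and contact force between the fingers and cover below 0.1 N and linear speed of cover below 0.03 m/s), for 0.2 s.
At the end, for the whole second after the job is handed in: The cover stands right way up (within 0.12 rad) and the spent battery lies flat on the floor of the tray's large compartment (centres over it, heights within 5 and 3 mm), both let go and at rest, the tab sprung back (x of cover_mid in the frame of tray_bed between -0.07 and 0.07 m and y of cover_mid in the frame of tray_bed between -0.07 and 0.07 m and z of cover_mid in the frame of tray_bed between 0.015 and 0.025 m and angle between cover_mid's own z axis and vertical below 0.12 rad and x of cell_mid in the frame of tray_bed between -0.082 and 0.082 m and y of cell_mid in the frame of tray_bed between -0.085 and 0.085 m and z of cell_mid in the frame of tray_bed between 0.005 and 0.0115 m and angle between the z axis of cell_mid and the z axis of tray_bed, either way round below 0.15 rad and linear speed of each of cover, cell below 0.02 m/s and value of joint tab below 0.05 rad); the robot touches nothing.
It fails at once if the tab is squeezed with over 20 N and cracks (contact force between the fingers and tab above 20 N).
It fails at once if the cover is wrenched or shoved against the trainer with over 10 N (contact force between cover and trainer above 10 N).
It fails at once if the cover is dropped (falls free at over 0.7 m/s, some 25 mm) (contact force between the fingers and cover below 0.05 N and linear speed of cover above 0.7 m/s).
It fails at once if the battery is dropped (falls free at over 0.7 m/s, some 25 mm) (contact force between the fingers and cell below 0.05 N and linear speed of cell above 0.7 m/s).
It fails at once if a bystander is pushed over 20 mm out of its place (distance of any of link_red, link_black, spare_cell, multimeter, clear_box, sign, screwdriver, weight from where it was at the start of the episode above 0.02 m).
It also fails if it takes over 67 s, if anything falls off the work surface, if the arm or the gripper's body presses on something with over 40 N, if the wrist force passes 120 N, or if a joint passes its speed limit or range.

### The arm

A 6-joint arm with a two-finger parallel gripper is mounted at the origin on the work surface. World frame = base frame: x ahead of the robot, y to its left, z up, the work surface at z = 0. Lengths are in m, angles in rad, forces in N, time in s.
With the tool pointing down it reaches from about 0.4 to 0.925 m from the base axis. Payload 12.5 kg.
Tool frame: the origin (TCP) lies on the centre line of the jaws, within the pads' length; the fingertips stand 14 mm ahead of it and the grasp point (between the pads) lies 5 mm behind it; z points along the fingers, y is the direction in which the jaws open and shut (so a half turn about z gives the same grasp; the last joint's range is limited). The gripper opens to 95 mm and grips with 3 to 60 N. Pads are 20 mm wide; open, the fingers measure 119 mm over their backs; the gripper's body (75 mm by 180 mm) begins 59 mm behind the grasp point.
Start: joints at [-1.407, 0.491, 1.559, -0, 1.092, -0.106], TCP at [0.167, -0.602, 0.19] pointing down, gripper open.
Joint ranges: [-3.1, 3.1], [-0.84, 2.19], [0.05, 2.79], [-1.13, 4.28], [0.06, 2.93], [-2.69, 2.69]. Speed limits (rad/s): [2.22, 2.22, 2.79, 3.14, 3.14, 3.14].

### API

Orientations are given as a unit quaternion [x, y, z, w].
In Python, from cell import arm gives the robot as it stands. The module is installed in compiled form; this text tells all that it offers. Calls block until the motion is done:
- arm.movep(position, orientation): joint-space move of the TCP to a pose.
- arm.move_l(position, max_speed=0.15, frame=None): straight line of the TCP; frame=None keeps the orientation; max_speed is the mean speed in m/s.
- arm.move_joints(angles): joint-space move.
- arm.command_gripper(opening, grasp_force=None): finger opening in m; grasp_force is the grip in N (None keeps the last); returns when the fingers have stopped.
- arm.dwell(seconds).
- arm.inverse_kinematics(position, orientation): joint angles nearest the present ones, or None.
- arm.camera(name): name is "scene" or "top" or "wrist"; returns the picture (480x640x3 uint8, red, green, blue); there is no depth.
- arm.camera_params(name): a dict with "camera_matrix" (3x3 intrinsics, pixels), "k1" (the pictures are not rectified: a ray, as slopes to the right and down, at radius r is drawn at 1 + k1 r^2 times it, then the intrinsics apply), "pose" (4x4, takes a point from camera to world coordinates). Camera axes: x right, y down, z forward; pixel columns grow to the right and rows downward; lengths in m; the calibration is good to about 2 mm. A picture is of the moment at which its call begins: read the wrist's pose just before it. camera_params takes no time and is no camera call; for the wrist camera it gives the pose at the moment of the call.
A pose or a line that the arm cannot do raises arm.MotionError and nothing moves.
- arm.hand_in(): hands the job in, once; it reports no verdict.
Readings, each from a call of its own:
- arm.current_time(): time.
- arm.current_q(): joint angles.
- arm.current_joint_vel(): joint speeds.
- arm.current_effort(): joint torques, N m.
- arm.current_position(): TCP position.
- arm.current_eef_rot(): TCP orientation.
- arm.current_contact_force(): force on the tool from outside, world axes, zero at the start.
- arm.current_wrist_torque(): the same for the moment, N m.
- arm.current_opening(): finger opening in m.
Only numpy, scipy, OpenCV 4.12 (cv2) and the standard library are available. Lean on these libraries where they do the work, as an engineer would, in place of code of your own. Each camera call takes 0.05 s, during which the arm holds its last target.

## Working session

There is one attempt and no reset: what is moved stays moved. The work goes in short steps, each a Python script; the robot and the scene stay as the last script left them, time stands still between calls to the robot, and variables do not carry over. Pictures are saved under pics/ and viewed, and the job is handed in when it is done.

```bash
mkdir -p pics; ls; cat > h.py <<'E'
import numpy as np, cv2
from cell import arm
def snap(name,fn):
    p=arm.camera_params(name); im=arm.camera(name)
    cv2.imwrite('pics/'+fn,cv2.cvtColor(im,cv2.COLOR_RGB2BGR)); np.savez('pics/'+fn[:-4]+'.npz',im=im,K=p['camera_matrix'],k1=p['k1'],pose=p['pose'])
    return im,p
def ray(p,uv):
    K=np.array(p['camera_matrix']);T=np.array(p['pose']);k=float(p['k1'])
    d=np.array([(uv[0]-K[0,2])/K[0,0],(uv[1]-K[1,2])/K[1,1]]);s=d.copy()
    for _ in range(30): s=d/(1+k*(s@s))
    v=T[:3,:3]@np.array([s[0],s[1],1]);return T[:3,3],v/np.linalg.norm(v)
def onz(p,uv,z):
    o,v=ray(p,uv);return o+v*(z-o[2])/v[2]
def proj(p,P):
    K=np.array(p['camera_matrix']);T=np.array(p['pose']);k=float(p['k1'])
    c=T[:3,:3].T@(np.array(P)-T[:3,3]);s=c[:2]/c[2];s=s*(1+k*(s@s));return np.array([K[0,0]*s[0]+K[0,2],K[1,1]*s[1]+K[1,2]])
def load(fn):
    d=np.load('pics/'+fn+'.npz');return d['im'],dict(camera_matrix=d['K'],k1=d['k1'],pose=d['pose'])
E
python3 - <<'E'
from h import *
print(arm.current_time(),arm.current_opening(),arm.current_eef_rot())
for n in('top','scene','wrist'):
    im,p=snap(n,n+'0.png');print(n,p)
E
```

```text
pics
0.0 0.09511603085562698 [ 9.90914915e-01  1.34489229e-01 -1.58060896e-05 -5.27375428e-04]
top {'camera_matrix': array([[464.64258333,   0.        , 313.45335694],
       [  0.        , 464.64258333, 253.90449469],
       [  0.        ,   0.        ,   1.        ]]), 'k1': -0.09788106080635077, 'pose': array([[ 0.02846215, -0.9971347 ,  0.07008774,  0.48081866],
       [-0.9995896 , -0.02816427,  0.00523496, -0.00810168],
       [-0.00324599, -0.07020797, -0.99752709,  1.14879629],
       [ 0.        ,  0.        ,  0.        ,  1.        ]])}
scene {'camera_matrix': array([[560.6030111 ,   0.        , 327.68369553],
       [  0.        , 560.6030111 , 240.23787334],
       [  0.        ,   0.        ,   1.        ]]), 'k1': -0.13274127726239304, 'pose': array([[ 0.82454439,  0.30139412, -0.4788404 ,  1.16298782],
       [ 0.56574768, -0.45039201,  0.69070732, -0.91289379],
       [-0.00749077, -0.84042169, -0.54188123,  0.77710271],
       [ 0.        ,  0.        ,  0.        ,  1.        ]])}
wrist {'camera_matrix': array([[347.12041622,   0.        , 320.40449923],
       [  0.        , 347.12041622, 248.32836104],
       [  0.        ,   0.        ,   1.        ]]), 'k1': -0.04383594353451106, 'pose': array([[ 0.26595901, -0.93251064, -0.24431478,  0.23449964],
       [-0.96398295, -0.2577051 , -0.06576435, -0.58289058],
       [-0.0016352 ,  0.2530059 , -0.96746335,  0.38361048],
       [ 0.        ,  0.        ,  0.        ,  1.        ]])}
```

View pics/top0.png

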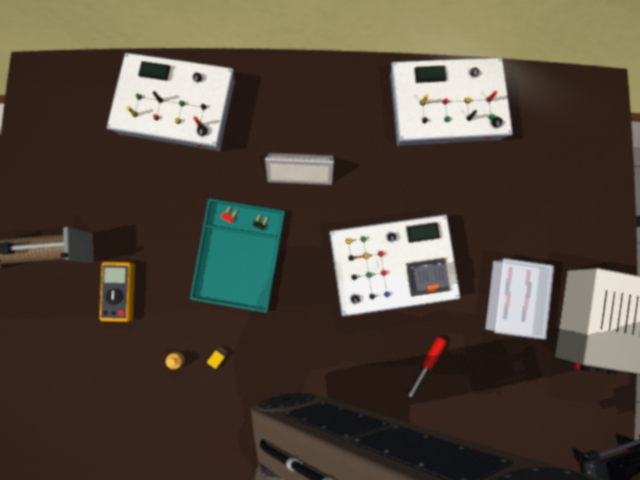

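View pics/scene0.png

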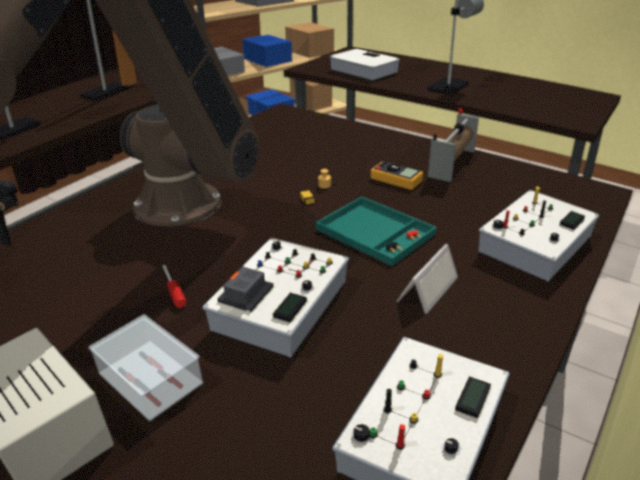

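View pics/wrist0.png

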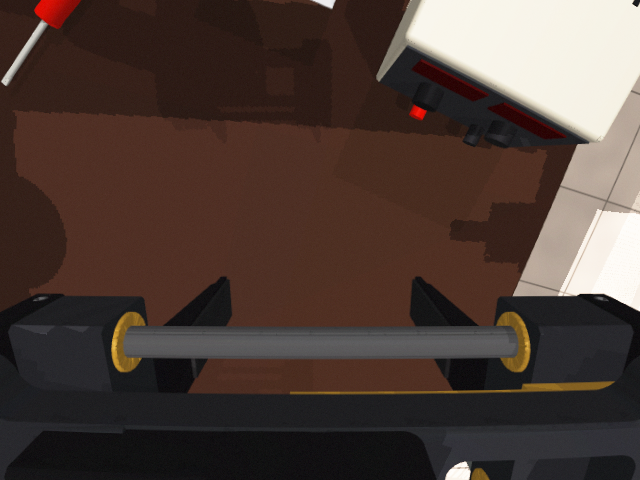

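```bash
python3 - <<'E'
from h import *
im,p=load('top0')
hsv=cv2.cvtColor(im,cv2.COLOR_RGB2HSV)
def quad(m,z,lo):
    cs,_=cv2.findContours(m,cv2.RETR_EXTERNAL,cv2.CHAIN_APPROX_NONE)
    for c in cs:
        if cv2.contourArea(c)>lo:
            r=cv2.minAreaRect(c);b=cv2.boxPoints(r);print(np.round(r[0]),np.round(b,1).tolist())
            for u in b:print('   ',onz(p,u,z).round(4))
            print('  c',onz(p,r[0],z).round(4))
print('white');quad(((hsv[...,1]<40)&(hsv[...,2]>170)).astype(np.uint8)*255,0.07,3000)
print('green');quad(((hsv[...,0]>75)&(hsv[...,0]<95)&(hsv[...,1]>100)&(hsv[...,2]>50)).astype(np.uint8)*255,0.022,2000)
print('orange');quad(((hsv[...,0]<12)&(hsv[...,1]>180)&(hsv[...,2]>150)).astype(np.uint8)*255,0.107,15)
E
```

```text
white
[520. 298.] [[486.3999938964844, 331.0], [494.8999938964844, 258.20001220703125], [552.5999755859375, 265.0], [544.0999755859375, 337.79998779296875]]
    [ 0.3875 -0.4114  0.07  ]
    [ 0.5585 -0.4307  0.07  ]
    [ 0.5462 -0.5735  0.07  ]
    [ 0.3735 -0.5527  0.07  ]
  c [ 0.4661 -0.4911  0.07  ]
[395. 265.] [[329.8999938964844, 231.5], [447.0, 214.39999389648438], [459.20001220703125, 298.20001220703125], [342.1000061035156, 315.29998779296875]]
    [ 0.6102 -0.0393  0.07  ]
    [ 0.659  -0.3148  0.07  ]
    [ 0.4625 -0.3455  0.07  ]
    [ 0.4163 -0.0726  0.07  ]
  c [ 0.5364 -0.192   0.07  ]
[451.  98.] [[392.29998779296875, 62.29999923706055], [506.5, 56.20000076293945], [510.6000061035156, 133.5], [396.3999938964844, 139.6999969482422]]
    [ 1.0318 -0.1818  0.07  ]
    [ 1.0639 -0.4691  0.07  ]
    [ 0.8633 -0.4731  0.07  ]
    [ 0.8357 -0.1928  0.07  ]
  c [ 0.9463 -0.3271  0.07  ]
[169.  98.] [[107.0999984741211, 127.5999984741211], [119.69999694824219, 50.29999923706055], [231.1999969482422, 68.5], [218.60000610351562, 145.8000030517578]]
    [0.852  0.5111 0.07  ]
 
[... 535 characters left out ...]
341.0], [435.5, 358.70001220703125]]
    [ 0.3364 -0.2644  0.107 ]
    [ 0.3762 -0.2864  0.107 ]
    [ 0.3666 -0.3043  0.107 ]
    [ 0.3268 -0.2822  0.107 ]
  c [ 0.3515 -0.2843  0.107 ]
[432. 288.] [[428.0, 286.0], [437.0, 286.0], [437.0, 290.0], [428.0, 290.0]]
    [ 0.4889 -0.2623  0.107 ]
    [ 0.4895 -0.2828  0.107 ]
    [ 0.4805 -0.2829  0.107 ]
    [ 0.48   -0.2624  0.107 ]
  c [ 0.4847 -0.2726  0.107 ]
[227. 217.] [[221.60000610351562, 216.5], [223.89999389648438, 212.39999389648438], [233.3000030517578, 217.6999969482422], [231.0, 221.8000030517578]]
    [0.6333 0.2085 0.107 ]
    [0.6429 0.2035 0.107 ]
    [0.6311 0.1816 0.107 ]
    [0.6216 0.1865 0.107 ]
  c [0.6322 0.195  0.107 ]
```

```bash
cat >> h.py <<'E'
from scipy.spatial.transform import Rotation as Ro
YAW=0.171
BAY=np.array([0.5096,-0.2689,0.07])
def Rt(yaw,tilt=0.0):
    c,s=np.cos(yaw),np.sin(yaw)
    R0=np.array([[-s,c,0],[c,s,0],[0,0,-1.]]).copy()
    ax=np.array([-s,c,0])
    return Ro.from_rotvec(ax*tilt).as_matrix()@R0
def q(yaw,tilt=0.0): return Ro.from_matrix(Rt(yaw,tilt)).as_quat()
def b2w(v,bay=None,yaw=None):
    bay=BAY if bay is None else bay; yaw=YAW if yaw is None else yaw
    c,s=np.cos(yaw),np.sin(yaw)
    return bay+np.array([c*v[0]-s*v[1],s*v[0]+c*v[1],v[2]])
E
python3 - <<'E'
from h import *
arm.move_l([0.167,-0.602,0.27],0.2)
arm.movep(b2w([0,-0.05,0.2]),q(YAW))
print(arm.current_time(),arm.current_q().__repr__(),arm.current_position())
im,p=snap('wrist','w1.png'); print(arm.current_contact_force(),arm.current_wrist_torque())
E
```

```text
2.3583 array([-6.60819532e-01,  3.99691538e-01,  1.49352763e+00, -1.59461959e-04,
        1.24848474e+00, -8.29896530e-01]) [ 0.51764658 -0.31901334  0.26987227]
[-0.85424401  0.74174079 -0.91864836] [-0.05992249 -0.08955464  0.03290265]
```

View pics/w1.png

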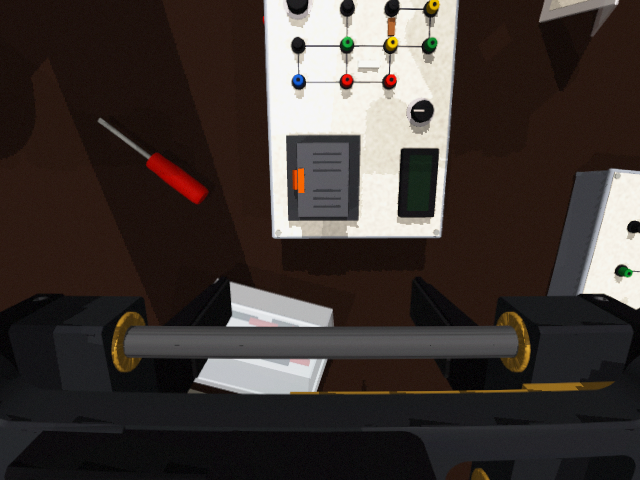

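```bash
python3 - <<'E'
from h import *
arm.move_l(b2w([-0.003,-0.03,0.12]),0.25)
print(arm.current_time(),arm.current_position(), arm.current_contact_force())
im,p=snap('wrist','w2.png')
big=cv2.resize(im[60:300,200:460],None,fx=3,fy=3,interpolation=cv2.INTER_CUBIC);cv2.imwrite('pics/w2b.png',big[:600,:,::-1])
im,p=load('w1')
big=cv2.resize(im[120:245,260:450],None,fx=4,fy=4,interpolation=cv2.INTER_CUBIC);cv2.imwrite('pics/w1b.png',big[:,:,::-1])
E
```

```text
2.8917 [ 0.51197056 -0.29981113  0.19075304] [ 0.89499608 -0.07133848  0.2048117 ]
```

View pics/w2b.png

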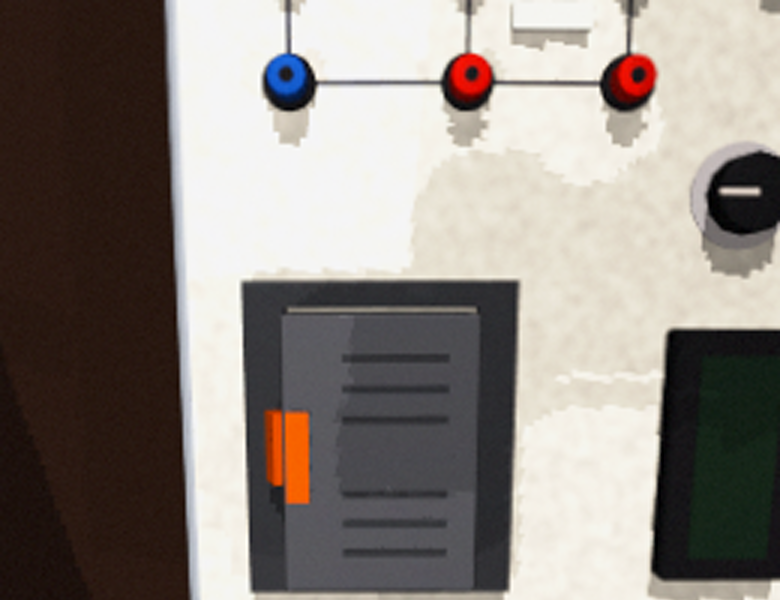

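View pics/w1b.png

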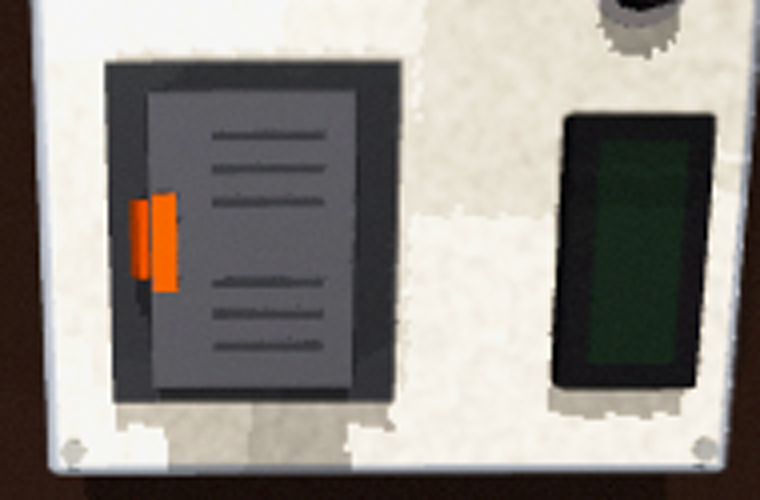

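```bash
python3 - <<'E'
from h import *
def go(fn,sc,off,pts,z):
    im,p=load(fn)
    P=np.array([onz(p,[(u+.5)/sc-.5+off[0],(v+.5)/sc-.5+off[1]],z) for u,v in pts])
    c=P.mean(0); xa=(P[1]+P[2]-P[0]-P[3])/2; ya=(P[0]+P[1]-P[2]-P[3])/2
    print(fn,z,'centre',c.round(4),'size',np.linalg.norm(xa).round(4),np.linalg.norm(ya).round(4),'yaw',np.arctan2(xa[1],xa[0]).round(4),np.arctan2(-ya[0],ya[1]).round(4))
    return c
for fn,sc,off,cov,rim in(('w1',4,(260,120),[(149,91),(356,91),(352,387),(152,388)],[(105,60),(403,60),(394,403),(113,403)]),
   ('w2',3,(200,60),[(282,315),(478,315),(473,589),(287,589)],[(242,281),(519,281),(508,591),(253,591)])):
    go(fn,sc,off,cov,.11);go(fn,sc,off,rim,.08)
im,p=load('w1')
print(onz(p,[(151+.5)/4-.5+260,(242.5)/4-.5+120],.11), onz(p,[(133+.5)/4-.5+260,(238.5)/4-.5+120],.086))
E
```

```text
w1 0.11 centre [ 0.5112 -0.2697  0.11  ] size 0.0511 0.0734 yaw 0.1711 0.1684
w1 0.08 centre [ 0.5118 -0.2697  0.08  ] size 0.0787 0.092 yaw 0.1686 0.1689
w2 0.11 centre [ 0.5111 -0.2696  0.11  ] size 0.0507 0.0733 yaw 0.1695 0.1738
w2 0.08 centre [ 0.5118 -0.2696  0.08  ] size 0.0781 0.0913 yaw 0.1695 0.1739
[ 0.48607926 -0.27374139  0.11      ] [ 0.47990313 -0.27523526  0.086     ]
```

```bash
sed -i 's/^YAW=.*/YAW=0.170/; s/^BAY=.*/BAY=np.array([0.5113,-0.2698,0.07])/' h.py; cat >> h.py <<'E'
def F(n=5,dt=0.01):
    f=[];t=[]
    for _ in range(n):
        f.append(arm.current_contact_force());t.append(arm.current_wrist_torque());arm.dwell(dt)
    f=np.array(f);t=np.array(t);c,s=np.cos(YAW),np.sin(YAW)
    B=lambda m:np.array([c*m[0]+s*m[1],-s*m[0]+c*m[1],m[2]])
    return B(f.mean(0)).round(2),B(t.mean(0)).round(3),f.std(0).round(2)
E
python3 - <<'E'
from h import *
arm.command_gripper(0.075,10)
print(arm.current_time(),arm.current_opening())
arm.move_l(b2w([-0.00325,0,0.06]),0.15,frame=None)
arm.movep(b2w([-0.00325,0,0.06]),q(YAW))
arm.dwell(0.2)
print(arm.current_time(),arm.current_position(),F(10))
im,p=snap('wrist','w3.png')
E
```

```text
3.5417 0.07500242458338312
4.5833 [ 0.50815227 -0.27048895  0.13023458] (array([-0.26,  0.13, -0.13]), array([-0.025, -0.119,  0.006]), array([0.5 , 0.44, 0.57]))
```

View pics/w3.png

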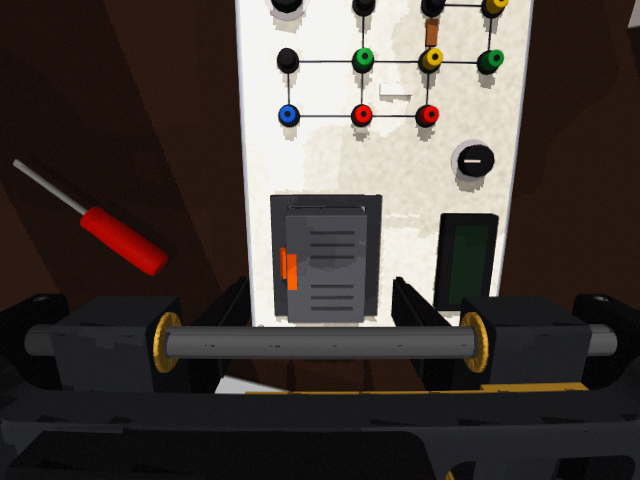

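```bash
python3 - <<'E'
from h import *
im,p=load('w3')
for x in(-.0375,.0375):
  for y in(-.01,.01):
    print(proj(p,b2w([-0.00325+x,y,0.046])).round(1))
print(proj(p,b2w([0,0,.04])), proj(p,b2w([-.0325,0,.016])))
E
python3 - <<'E'
from h import *
arm.move_l(b2w([-0.00325,0,0.027]),0.06)
arm.dwell(0.2)
print(arm.current_time(),arm.current_position()-b2w([-0.00325,0,0.027]),F(20))
arm.command_gripper(0.0615,10)
print(arm.current_opening());print(F(20))
im,p=snap('wrist','w4.png')
E
```

```text
[262.8 289.7]
[261.4 259.7]
[379.9 289.5]
[381.3 259.6]
[326.31443683 271.8090882 ] [280.31767964 261.14503387]
5.6167 [ 0.00014225 -0.00010269  0.00036349] (array([ 0.13,  0.08, -0.11]), array([-0.028, -0.108, -0.001]), array([0.44, 0.41, 0.49]))
0.061398114784109135
(array([-0.03, -0.02, -0.06]), array([-0.045, -0.105, -0.01 ]), array([0.47, 0.5 , 0.41]))
```

View pics/w4.png

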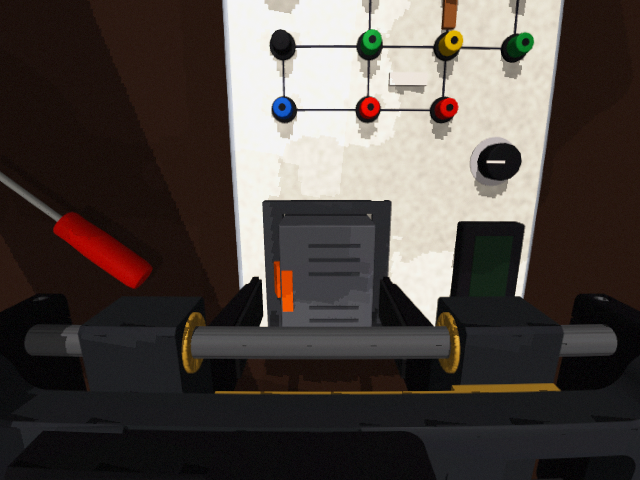

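```bash
python3 - <<'E'
from h import *
im,p=load('w4')
big=cv2.resize(im[190:340,220:420],None,fx=4,fy=4,interpolation=cv2.INTER_CUBIC);big=np.clip(big.astype(float)*1.6+15,0,255).astype(np.uint8)
def mk(P,c):
    u=proj(p,P);u=((u-[220,190]+.5)*4-.5).astype(int);cv2.circle(big,tuple(int(a) for a in u),3,c,-1)
t=arm.current_position()
for x in(-.0307,.0307,-.0427,.0427):
  for y in(-.01,.01):
    mk(b2w([-.00325+x,y,.0134]),(0,255,0)); mk(b2w([-.00325+x,y,.0134+.038]),(255,255,0))
mk(b2w([-.0325,0,.016]),(255,0,255));mk(b2w([-.026,.037,.04]),(0,0,255));mk(b2w([.026,.037,.04]),(0,0,255))
cv2.imwrite('pics/w4b.png',big[:,:,::-1])
E
```

```text
(no output)
```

View pics/w4b.png

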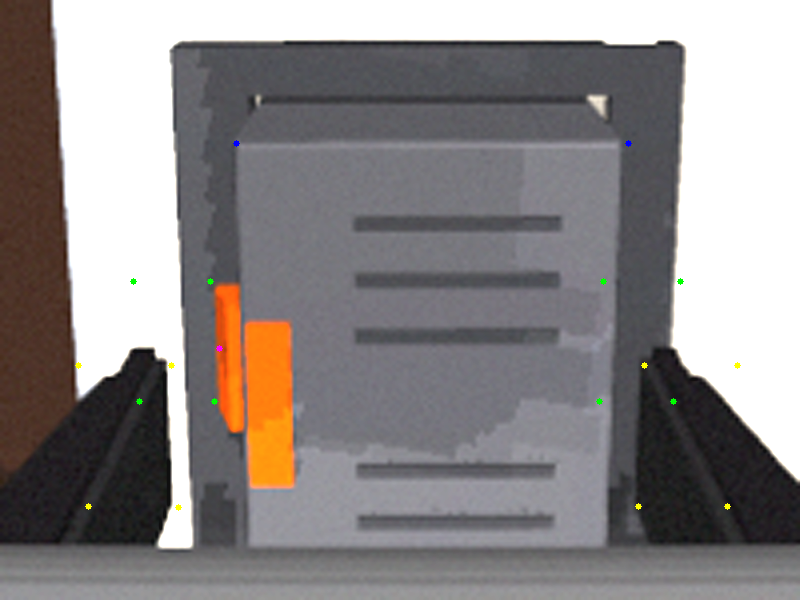

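```bash
python3 - <<'E'
from h import *
im,p=snap('scene','s4.png')
print(arm.current_position(),arm.current_time())
C=proj(p,b2w([0,0,.04])).astype(int);x0,y0=C[0]-75,C[1]-80
big=cv2.resize(im[y0:y0+150,x0:x0+180],None,fx=4,fy=4,interpolation=cv2.INTER_CUBIC);big=np.clip(big.astype(float)*1.8+15,0,255).astype(np.uint8)
def mk(P,c):
    u=proj(p,P);u=((u-[x0,y0]+.5)*4-.5).astype(int);cv2.circle(big,tuple(int(a) for a in u),3,c,-1)
for x in(-.0307,.0307,-.0427,.0427):
  for y in(-.01,.01):
    mk(b2w([-.00325+x,y,.0134]),(0,255,0)); mk(b2w([-.00325+x,y,.0134+.038]),(255,255,0))
cv2.imwrite('pics/s4b.png',big[:,:,::-1])
E
```

```text
[ 0.50810123 -0.27035587  0.09699972] 6.5583
```

View pics/s4b.png

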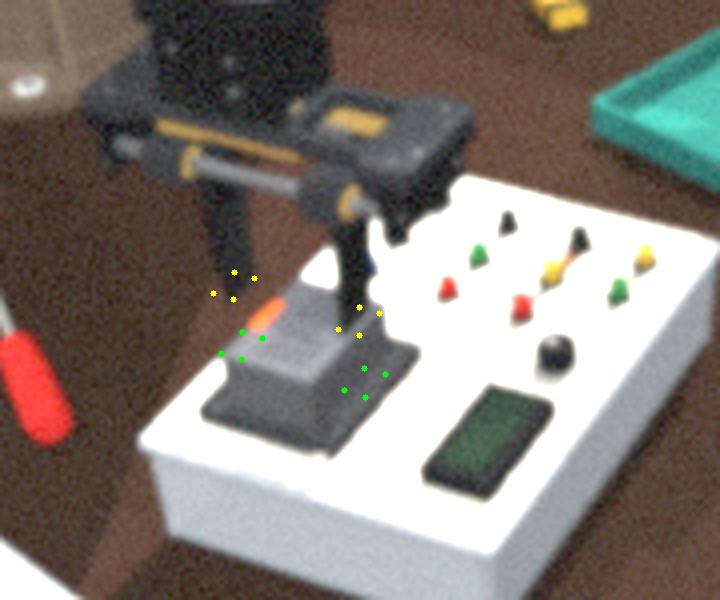

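```bash
python3 - <<'E'
from h import *
for w in(0.0595,0.0580,0.0565):
    arm.command_gripper(w,4); arm.dwell(.1)
    print(w,arm.current_opening(),F(20))
im,p=snap('wrist','w5.png')
big=cv2.resize(im[190:340,220:420],None,fx=4,fy=4,interpolation=cv2.INTER_CUBIC);big=np.clip(big.astype(float)*1.6+15,0,255).astype(np.uint8)
cv2.imwrite('pics/w5b.png',big[:,:,::-1]);print(arm.current_time())
E
```

```text
0.0595 0.059812086183196805 (array([-0.11, -0.11,  0.25]), array([-0.051, -0.114, -0.003]), array([0.5 , 0.67, 0.58]))
0.058 0.05808333594801148 (array([ 0.28,  0.03, -0.24]), array([-0.031, -0.106,  0.   ]), array([0.46, 0.42, 0.52]))
0.0565 0.05630648446652697 (array([ 0.02, -0.17,  0.08]), array([-0.036, -0.104, -0.006]), array([0.54, 0.51, 0.46]))
8.2083
```

View pics/w5b.png

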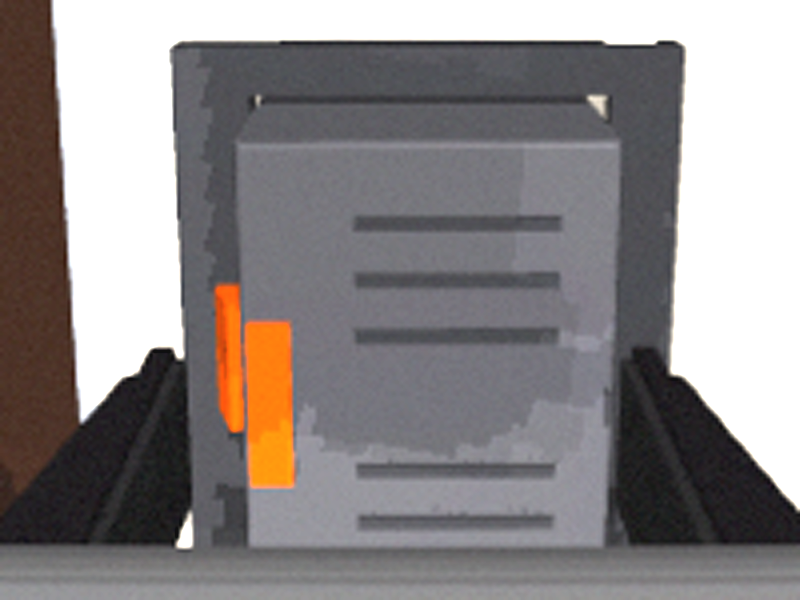

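```bash
python3 - <<'E'
from h import *
arm.command_gripper(0.066,10)
arm.move_l(b2w([-0.00325,0,0.027]),0.1)
arm.move_l(b2w([-0.00325,0,-0.003]),0.06)
print(arm.current_time(),arm.current_position(),F(10))
im,p=snap('wrist','w6.png')
big=cv2.resize(im[190:340,220:420],None,fx=4,fy=4,interpolation=cv2.INTER_CUBIC);big=np.clip(big.astype(float)*1.6+15,0,255).astype(np.uint8)
cv2.imwrite('pics/w6b.png',big[:,:,::-1]);print(arm.current_time())
E
```

```text
9.5583 [ 0.50814495 -0.27037239  0.06687083] (array([-0.11,  0.08, -0.04]), array([-0.019, -0.113,  0.   ]), array([0.54, 0.52, 0.41]))
9.6917
```

View pics/w6b.png

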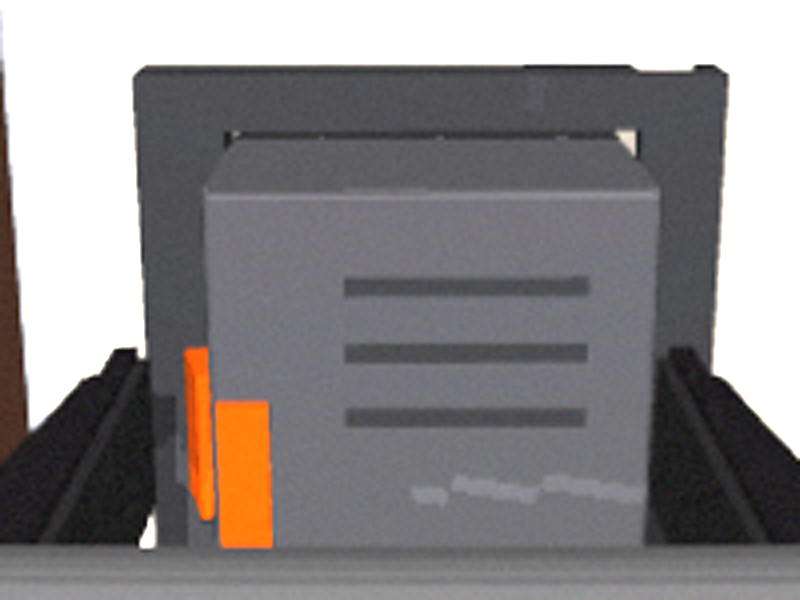

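```bash
python3 - <<'E'
from h import *
z=-0.003
while z>-0.022:
    z-=0.001
    arm.move_l(b2w([-0.00325,0,z]),0.03); f=F(5,0.008)
    print(round(z,4),(arm.current_position()[2]-.07).round(5),f[0],f[1])
    if f[0][2]>2: 
        break
print(arm.current_time())
E
```

```text
-0.004 -0.00389 [-0.    0.3  -0.33] [-0.034 -0.115 -0.006]
-0.005 -0.00502 [ 0.03 -0.04  0.08] [-0.013 -0.114  0.014]
-0.006 -0.00606 [-0.12 -0.07 -0.5 ] [-0.039 -0.107  0.009]
-0.007 -0.00703 [-0.08 -0.17  0.23] [-0.036 -0.121 -0.02 ]
-0.008 -0.00803 [ 0.11 -0.24  0.06] [-0.05  -0.093 -0.015]
-0.009 -0.00904 [ 0.27  0.17 -0.16] [-0.013 -0.086  0.005]
-0.01 -0.01006 [ 0.15  0.05 -0.04] [-0.06  -0.109  0.005]
-0.011 -0.01103 [-0.02 -0.31  0.27] [-0.034 -0.098 -0.011]
-0.012 -0.01203 [ 0.19  0.24 -0.31] [-0.045 -0.116  0.011]
-0.013 -0.01305 [0.5  0.1  0.03] [-0.037 -0.117 -0.022]
-0.014 -0.01404 [-0.14  0.04  0.44] [-0.018 -0.099  0.017]
-0.015 -0.01408 [-2.7   2.28 10.42] [0.369 0.372 0.014]
13.1917
```

```bash
cat >> h.py <<'E'
TIP=-0.0243   # tip relative to TCP along tool z (measured by touch)
def tcp_from_tip(tip_b,tilt=0.0,bay=None,yaw=None):
    yw=YAW if yaw is None else yaw
    R=Rt(yw,tilt); return b2w(tip_b,bay,yaw)-TIP*R[:,2]
E
python3 - <<'E'
from h import *
zt=0.013
arm.move_l(tcp_from_tip([-0.00325,0,zt]),0.03)
print(F(10))
arm.command_gripper(0.0600,12)
c=-0.00325
for w in(0.0585,0.0575,0.0570):
    c=0.026-w/2 
    arm.move_l(tcp_from_tip([c,0,zt]),0.02)
    arm.command_gripper(w,12);arm.dwell(0.05)
    print(w,arm.current_opening(),F(10))
print(arm.current_time())
im,p=snap('wrist','w7.png')
big=cv2.resize(im[190:340,220:420],None,fx=4,fy=4,interpolation=cv2.INTER_CUBIC);big=np.clip(big.astype(float)*1.6+15,0,255).astype(np.uint8)
cv2.imwrite('pics/w7b.png',big[:,:,::-1])
E
```

```text
(array([-0.09,  0.02, -0.21]), array([-0.052, -0.103, -0.017]), array([0.48, 0.45, 0.32]))
0.0585 0.058591513112996 (array([ 0.29,  0.12, -0.09]), array([-0.059, -0.197, -0.004]), array([0.48, 0.48, 0.48]))
0.0575 0.057728032319150586 (array([ 0.08, -0.01, -0.78]), array([-0.033, -0.152, -0.015]), array([0.45, 0.36, 0.47]))
0.057 0.05729656921368895 (array([-0.18, -0.04, -1.32]), array([-0.037, -0.111, -0.003]), array([0.52, 0.3 , 0.4 ]))
15.7917
```

View pics/w7b.png

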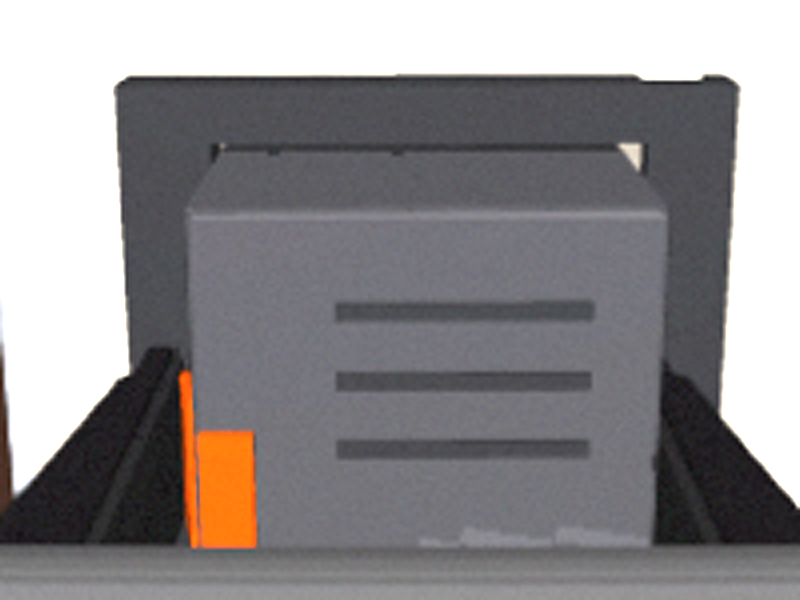

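```bash
python3 - <<'E'
from h import *
zt=0.013
for w in(0.0562,0.0554,0.0546,0.0541):
    c=0.026-w/2
    arm.move_l(tcp_from_tip([c,0,zt]),0.02)
    arm.command_gripper(w,12);arm.dwell(0.05)
    o=arm.current_opening();f=F(8)
    print(w,o,f[0],f[1])
    if abs(f[0][0])>3 or abs(f[0][2])>4 or o<0.0544: break
print(arm.current_time())
E
```

```text
0.0562 0.056312466004086556 [ 0.02 -0.33 -0.34] [-0.033 -0.103 -0.019]
0.0554 0.05548238936349289 [ 0.13  0.01 -0.68] [-0.033 -0.109  0.002]
0.0546 0.05455481720106835 [-0.13  0.08 -0.58] [-0.011 -0.111 -0.015]
0.0541 0.05408550115672971 [ 0.04 -0.08 -0.79] [-0.035 -0.094  0.001]
18.175
```

```bash
cat >> h.py <<'E'
C0=np.array([-0.00105,0,0.013]); PIV=np.array([0.0325,0,0.0])
def tipped(th,shift=(0,0,0)):
    d=C0-PIV;c,s=np.cos(th),np.sin(th)
    t=PIV+np.array([c*d[0]+s*d[2],d[1],-s*d[0]+c*d[2]])+np.array(shift)
    return tcp_from_tip(t,th),q(YAW,th)
E
python3 - <<'E'
from h import *
for th in(0.03,0.06,0.09,.12):
    P,Q=tipped(th); arm.move_l(P,0.02,Q)
    f=F(6);print(th,arm.current_opening(),f[0],f[1],(arm.current_position()-P).round(4))
    if np.linalg.norm(f[0])>5: break
print(arm.current_time())
im,p=snap('scene','s8.png')
C=proj(p,b2w([0,0,.04])).astype(int);x0,y0=C[0]-75,C[1]-80
big=cv2.resize(im[y0:y0+150,x0:x0+180],None,fx=4,fy=4,interpolation=cv2.INTER_CUBIC);big=np.clip(big.astype(float)*1.8+15,0,255).astype(np.uint8)
cv2.imwrite('pics/s8b.png',big[:,:,::-1])
E
```

```text
0.03 0.054133166041231355 [-0.04  0.18 -0.64] [-0.034 -0.12   0.023] [ 0.0001  0.0001 -0.0001]
0.06 0.05451071797771139 [-0.    0.07 -0.93] [-0.04  -0.155  0.011] [-0.      0.0001 -0.0001]
0.09 0.05419089268992496 [-0.03  0.34 -1.23] [-0.053 -0.207 -0.006] [ 0.      0.0001 -0.0001]
0.12 0.053895704074410154 [ 0.43 -0.01 -0.71] [-0.049 -0.185 -0.003] [ 0.      0.0001 -0.0001]
19.375
```

View pics/s8b.png

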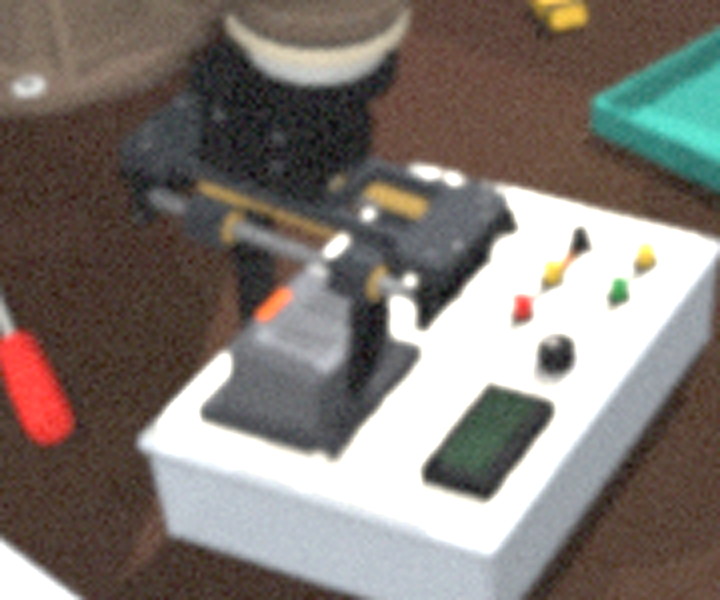

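```bash
python3 - <<'E'
from h import *
ok=True
for th in(0.155,0.19,0.22,.25):
    P,Q=tipped(th); arm.move_l(P,0.02,Q)
    f=F(6);print(th,arm.current_opening(),f[0],f[1])
    if np.linalg.norm(f[0])>4.5: ok=False;break
if ok:
  for sx in(-.0015,-.003,-.0045,-.006):
    P,Q=tipped(th,(sx,0,0)); arm.move_l(P,0.02,Q)
    f=F(6);print(sx,arm.current_opening(),f[0],f[1])
    if np.linalg.norm(f[0])>4.5: ok=False;break
print(arm.current_time(),ok)
im,p=snap('scene','s9.png')
C=proj(p,b2w([0,0,.04])).astype(int);x0,y0=C[0]-75,C[1]-80
big=cv2.resize(im[y0:y0+150,x0:x0+180],None,fx=4,fy=4,interpolation=cv2.INTER_CUBIC);big=np.clip(big.astype(float)*1.8+15,0,255).astype(np.uint8)
cv2.imwrite('pics/s9b.png',big[:,:,::-1])
E
```

```text
0.155 0.054006073046383274 [ 0.01  0.32 -0.45] [-0.041 -0.211  0.002]
0.19 0.05491167704945798 [-0.46 -0.04 -0.76] [-0.014 -0.256 -0.006]
0.22 0.05425868712356289 [-0.07 -0.06 -0.78] [-0.041 -0.262  0.027]
0.25 0.05450064792915991 [-0.28 -0.18 -0.88] [-0.028 -0.277  0.   ]
-0.0015 0.054351701713133076 [ 0.11 -0.38 -1.07] [-0.038 -0.288  0.007]
-0.003 0.054468199377735484 [ 0.31 -0.03 -0.98] [-0.021 -0.301  0.02 ]
-0.0045 0.054164844520278144 [ 0.04 -0.05 -0.82] [-0.028 -0.282  0.006]
-0.006 0.05425461806613367 [ 0.3   0.27 -0.78] [-0.028 -0.28  -0.011]
21.825 True
```

View pics/s9b.png

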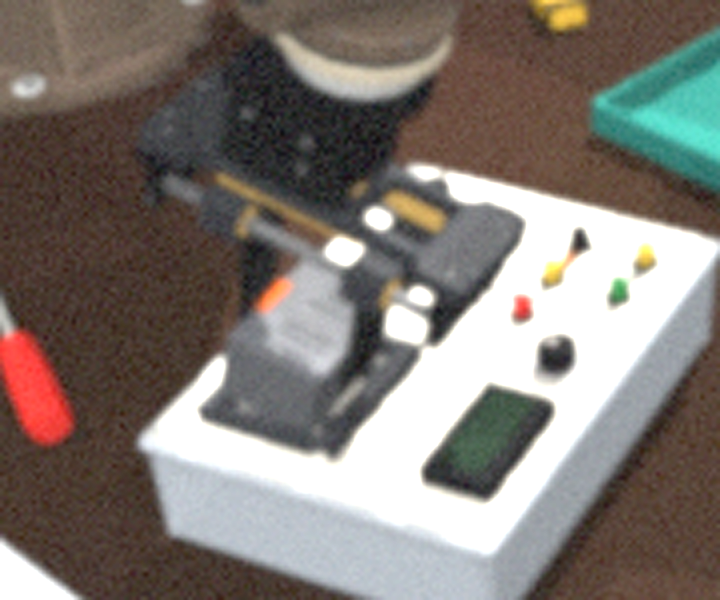

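```bash
cat >> h.py <<'E'
TRAY=np.array([0.522,0.188,0.004]); TYAW=-0.140
E
python3 - <<'E'
from h import *
sx=-.006;th=.25
for dz,v in((.004,.02),(.012,.03),(.030,.05),(.075,.08)):
    P,Q=tipped(th,(sx,0,dz)); arm.move_l(P,v,Q)
    f=F(5);print(dz,arm.current_opening(),f[0],f[1])
    if np.linalg.norm(f[0])>5: break
arm.dwell(0.1)
print(arm.current_time())
im,p=snap('wrist','w10.png'); snap('scene','s10.png')
E
```

```text
0.004 0.054031628780510155 [-0.34 -0.31 -0.67] [-0.04  -0.284  0.007]
0.012 0.054225863686218546 [ 0.32  0.02 -0.96] [-0.051 -0.277  0.001]
0.03 0.05402766330243622 [ 0.2  -0.35 -0.88] [-0.055 -0.292 -0.001]
0.075 0.05441674339144619 [ 0.74  0.05 -0.99] [-0.047 -0.231  0.001]
24.1333
```

View pics/w10.png

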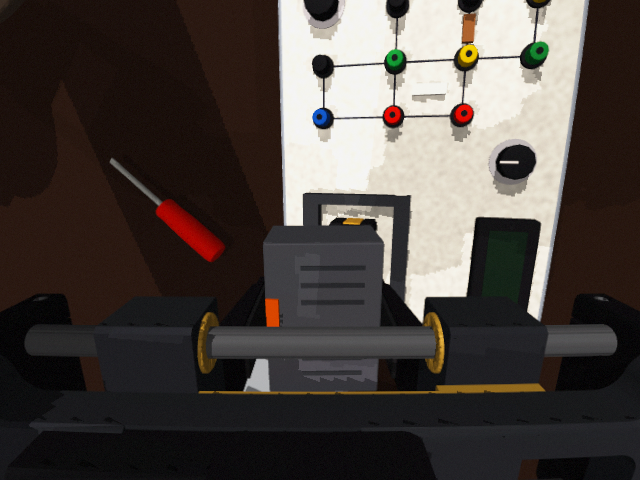

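View pics/s10.png

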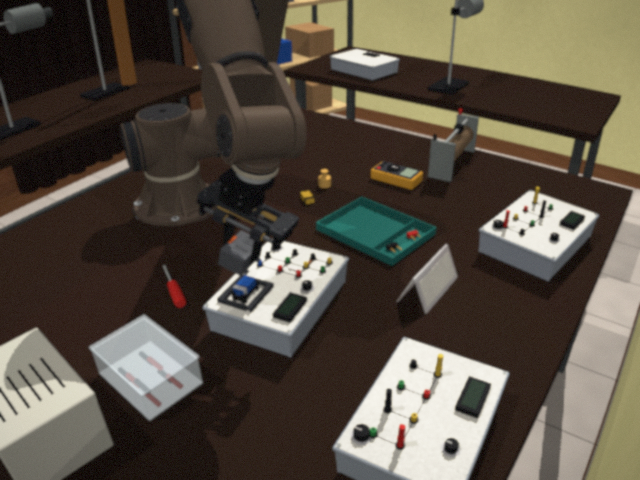

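```bash
python3 - <<'E'
from h import *
tx,ty=0.0,-0.042
def T(z): return tcp_from_tip([tx,ty,z],0.0,TRAY,TYAW)
arm.move_l(T(.13),0.22,q(TYAW))
print(arm.current_time(),arm.current_opening())
snap('wrist','w11.png')
arm.move_l(T(.03),0.10)
arm.move_l(T(.017),0.05)
print(arm.current_time(),F(10))
snap('scene','s11.png')
E
```

```text
26.2917 0.05411308359403274
27.9 (array([-0.05,  0.32, -0.88]), array([-0.046, -0.075,  0.002]), array([0.34, 0.68, 0.52]))
```

View pics/w11.png

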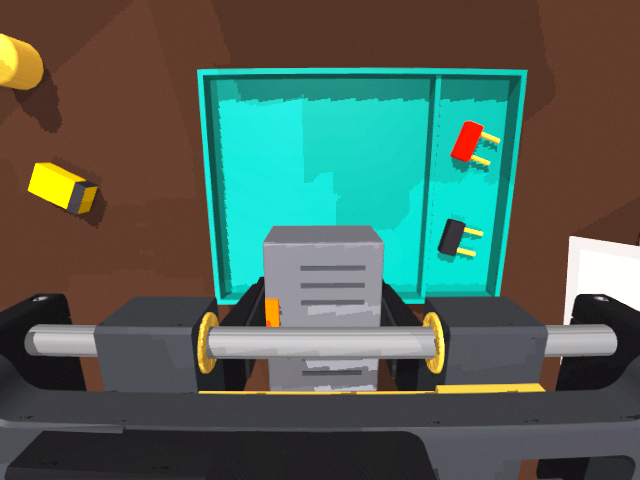

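View pics/s11.png

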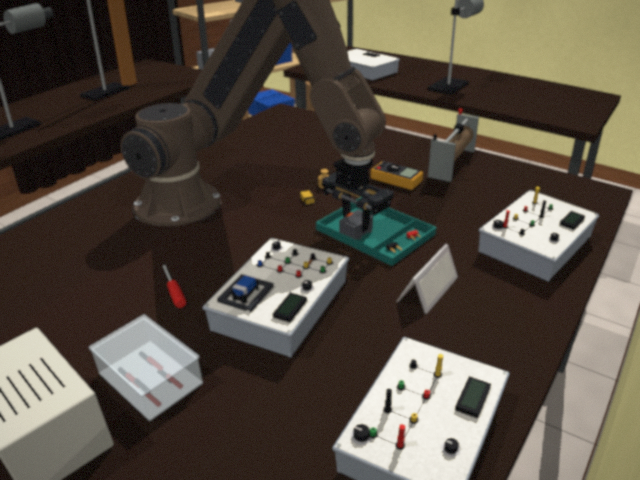

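```bash
python3 - <<'E'
from h import *
im,p=load('w11')
a=onz(p,(198,70),.022);b=onz(p,(526,70),.022);print(a,b,np.linalg.norm(a-b),np.arctan2((b-a)[1],(b-a)[0]))
yw=np.arctan2((b-a)[1],(b-a)[0]);c,s=np.cos(yw),np.sin(yw)
print('bed',(a+b)/2+np.array([c*-.0325+s*.095,s*-.0325-c*.095,0]))
tx,ty=0.0,-0.042
def T(z): return tcp_from_tip([tx,ty,z],0.0,TRAY,TYAW)
for z in np.arange(.0162,.0095,-.0008):
    arm.move_l(T(z),0.03);f=F(5,.008);print(round(z,4),f[0],f[1][1])
    if f[0][2]>0.8: break
print(arm.current_time())
E
```

```text
[0.443706   0.29390053 0.022     ] [0.68931672 0.26044488 0.022     ] 0.2478788068655059 -0.1353809521090509
bed [0.5214868  0.18742841 0.022     ]
0.0162 [ 0.13 -0.26 -0.34] -0.08
0.0154 [-0.1   0.21 -0.74] -0.114
0.0146 [ 0.06 -0.53 -0.84] -0.079
0.0138 [ 0.13  0.11 -0.66] -0.106
0.013 [-0.35 -0.11 -0.98] -0.076
0.0122 [-0.83  0.28  0.31] 0.026
0.0114 [-1.66  0.25  5.52] 0.392
30.075
```

```bash
python3 - <<'E'
from h import *
tx,ty=0.0,-0.042
def T(z): return tcp_from_tip([tx,ty,z],0.0,TRAY,TYAW)
arm.move_l(T(.0119),0.03)
for w in(.056,.058,.060): arm.command_gripper(w,10)
print(F(5))
arm.command_gripper(.078,10); arm.dwell(.1);print(F(8)[0],arm.current_time())
arm.move_l(T(.03),0.1);arm.move_l(T(.13),0.2)
arm.dwell(0.1)
print(arm.current_time())
snap('wrist','w12.png')
E
```

```text
(array([ 0.14, -0.1 ,  0.04]), array([-0.039, -0.107,  0.009]), array([0.79, 0.28, 0.36]))
[-0.1  -0.12 -0.01] 31.9417
33.025
```

View pics/w12.png

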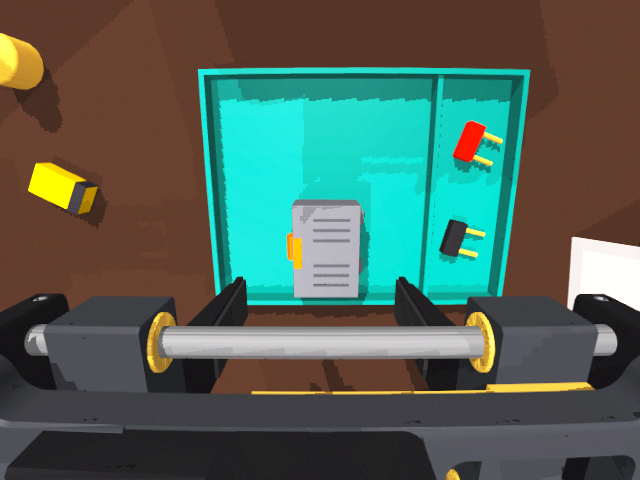

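```bash
python3 - <<'E'
from h import *
im,p=load('w12')
P=[onz(p,u,.044) for u in((293,206),(360,206),(357,297),(295,297))];c=np.mean(P,0);d=c-TRAY;print('cover in tray',np.cos(TYAW)*d[0]+np.sin(TYAW)*d[1],-np.sin(TYAW)*d[0]+np.cos(TYAW)*d[1])
arm.command_gripper(.046,10)
arm.move_l(tcp_from_tip([0,-.015,.095]),0.28,q(YAW))
print(arm.current_time(),arm.current_opening())
im,p=snap('wrist','w13.png')
hsv=cv2.cvtColor(im,cv2.COLOR_RGB2HSV)
m=((hsv[...,0]>100)&(hsv[...,0]<130)&(hsv[...,1]>120)&(hsv[...,2]>60)).astype(np.uint8)
m[:150]=0
n,l,s,ce=cv2.connectedComponentsWithStats(m);print([(s[i].tolist(),ce[i].round(1).tolist()) for i in range(1,n) if s[i,4]>30])
E
```

```text
cover in tray 0.0029206101714438467 -0.041983712200674456
35.5167 0.04583752592453869
[([302, 209, 38, 53, 1914], [320.3, 235.3])]
```

View pics/w13.png

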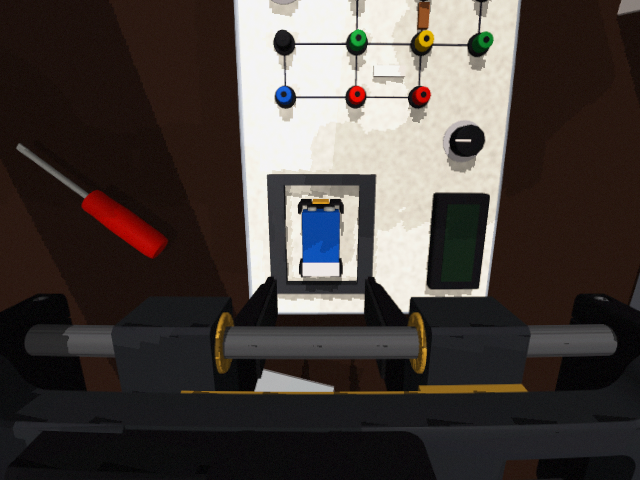

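```bash
python3 - <<'E'
from h import *
im,p=load('w13')
for v in([-.013,.024,.031],[.013,.024,.031],[.013,-.024,.031],[-.013,-.024,.031]): print(proj(p,b2w(v)).round(1))
arm.move_l(tcp_from_tip([0,0,.06]),0.2)
arm.move_l(tcp_from_tip([0,0,.018]),0.07)
print(arm.current_time(),F(6))
arm.command_gripper(.020,8); arm.dwell(.1)
print(arm.current_opening(),F(8))
E
```

```text
[301.8 209.2]
[340.3 209.2]
[339.3 276.4]
[302.7 276.4]
36.6583 (array([-0.1 , -0.03, -0.07]), array([-0.03 , -0.114, -0.008]), array([0.42, 0.29, 0.5 ]))
0.025488377200867503 (array([-0.33,  0.51,  3.36]), array([ 0.048, -0.033, -0.015]), array([0.52, 0.55, 0.43]))
```

```bash
python3 - <<'E'
from h import *
for z in(.019,.021,.026,.034):
    arm.move_l(tcp_from_tip([0,0,z]),0.03); f=F(6);print(z,f[0],f[1],arm.current_opening())
print(arm.current_time()); snap('wrist','w14.png')
E
```

```text
0.019 [ 0.08  0.36 -0.39] [-0.021 -0.128 -0.012] 0.025879585125850788
0.021 [-0.39 -0.18 -0.4 ] [-0.037 -0.107  0.015] 0.02619885873408826
0.026 [ 0.07  0.03 -0.51] [-0.042 -0.106 -0.005] 0.026152007771031334
0.034 [ 0.02  0.27 -0.11] [-0.04  -0.128 -0.005] 0.02594927314976702
38.7833
```

View pics/w14.png

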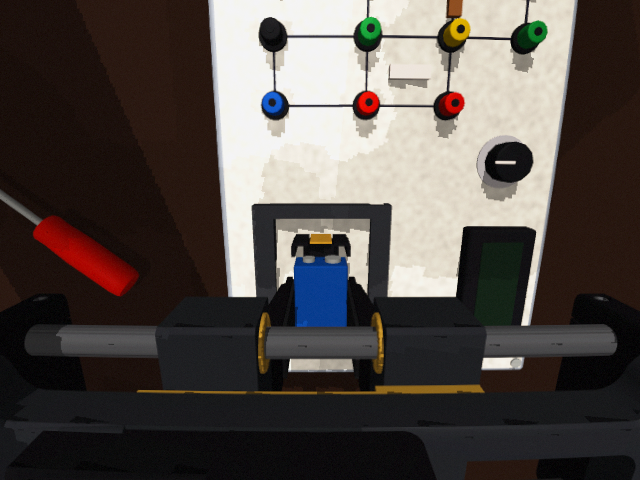

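```bash
python3 - <<'E'
from h import *
tx,ty=0.0,0.048
def T(z): return tcp_from_tip([tx,ty,z],0.0,TRAY,TYAW)
arm.move_l(tcp_from_tip([0,0,.09]),0.12)
arm.move_l(T(.11),0.22,q(TYAW))
print(arm.current_time(),arm.current_opening()); snap('wrist','w15.png')
arm.move_l(T(.02),0.1); arm.move_l(T(.009),0.04); print(F(6)[0])
for z in np.arange(.0082,.0005,-.0008):
    arm.move_l(T(z),0.03);f=F(5,.008);print(round(z,4),f[0],f[1][1])
    if f[0][2]>0.8: break
print(arm.current_time()); snap('scene','s15.png')
E
```

```text
41.9083 0.026211623949501547
[-0.2  -0.19 -0.49]
0.0082 [-0.14  0.39 -0.47] -0.085
0.0074 [ 0.05  0.1  -0.02] -0.078
0.0066 [ 0.01 -0.03 -0.11] -0.069
0.0058 [-0.07 -0.22 -0.3 ] -0.099
0.005 [ 0.04 -0.01 -0.5 ] -0.091
0.0042 [0.16 0.3  0.86] -0.089
45.2333
```

View pics/w15.png

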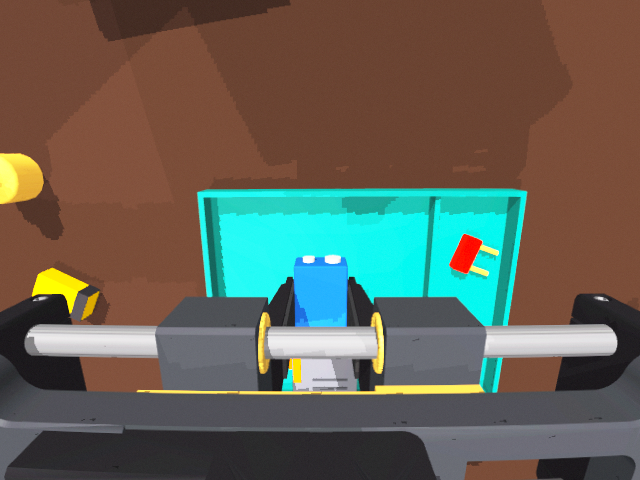

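Battery is held square over the tray and has touched the floor at the expected height; I'll release it, retreat and check.

```bash
python3 - <<'E'
from h import *
tx,ty=0.0,0.048
def T(z): return tcp_from_tip([tx,ty,z],0.0,TRAY,TYAW)
arm.command_gripper(.030,8);arm.command_gripper(.044,8);arm.dwell(.1);print(F(6)[0])
arm.move_l(T(.03),0.08)
arm.move_l(tcp_from_tip([0,-.03,.17],0.0,TRAY,TYAW),0.2)
arm.dwell(.2);print(arm.current_time())
snap('wrist','w16.png');snap('scene','s16.png');snap('top','t16.png')
im,p=load('s16');cv2.imwrite('pics/s16b.png',cv2.resize(im[150:290,280:470],None,fx=4,fy=4,interpolation=cv2.INTER_CUBIC)[:,:,::-1])
E
```

```text
[0.02 0.36 0.02]
47.925
```

View pics/w16.png

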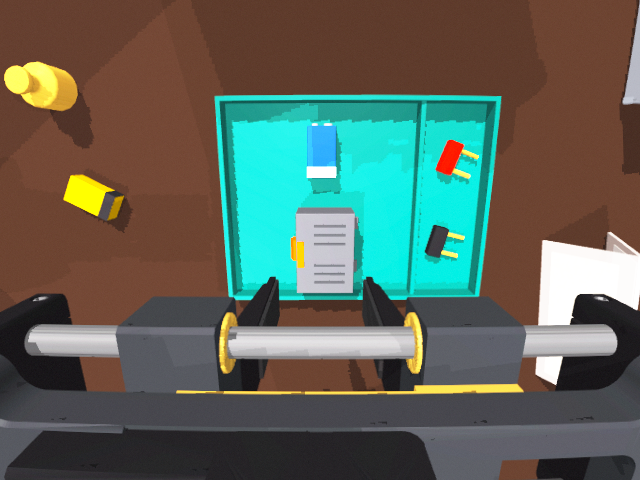

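View pics/s16b.png

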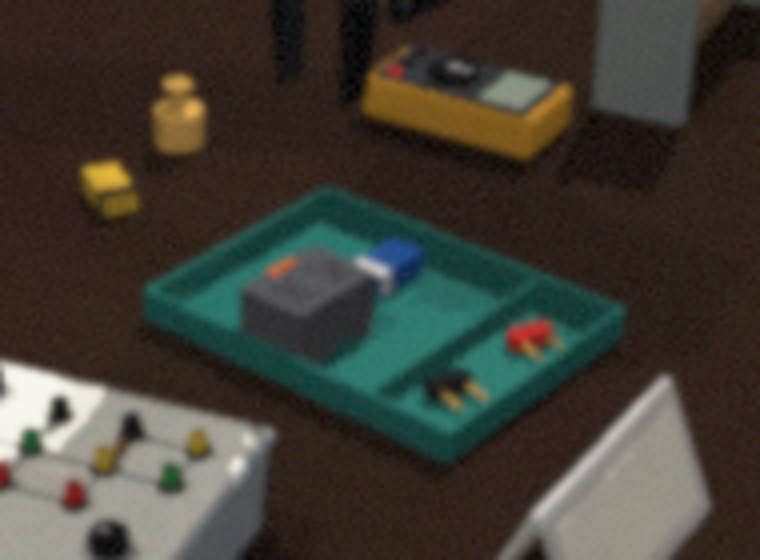

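```bash
python3 - <<'E'
from h import *
im,p=load('w16')
for n,u,z in(('cell',(321.5,150),.021),('cover',(325,252),.044)):
    d=onz(p,u,z)-TRAY;c,s=np.cos(TYAW),np.sin(TYAW);print(n,c*d[0]+s*d[1],-s*d[0]+c*d[1])
print(arm.current_time(),arm.hand_in())
E
```

```text
cell -0.0002393153646142645 0.048576999269108835
cover 0.002881177530162795 -0.03970093542124256
the job is handed in; nothing more can be done
48.075 None
```

The cover is off the trainer and standing right way up in the tray's large compartment. The spent battery lies flat beside it. I handed the job in at 48.1 s; no verdict is reported.

- **Cover removal:** I squeezed it to a jaw opening of about 54.1 mm, which puts the tab at roughly 0.21 rad. I then tipped it 0.25 rad, drew it 6 mm towards the tab side and lifted it clear. The net force on the tool stayed within about 1.5 N through the squeeze, tip, draw and lift.
- **Setting down:** Both parts were lowered until they touched the tray floor and then released. The cover's touchdown went up to 5.5 N before I eased off.
- **Final checks:** The last wrist picture puts the cover at about (3, -40) mm and the battery at about (0, 49) mm from the compartment's middle, both at rest. The orange tab pad stands out from the wall as it did at rest. The shorting links in the tray look undisturbed. I took a final overhead picture but did not look at it, so the bystanders away from the tray were only partly checked.
- **Disagreements:**
  - **Fingertips:** they are not 14 mm ahead of the reported TCP as described. The pictures and a light touch on the rim (10 N) put them about 24 mm behind it, and I used that figure throughout.
  - **Battery grasp:** closing on the battery gave a brief 3.4 N upward push on the tool, which I could not explain. It vanished as soon as the battery lifted.

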